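# Load the teal caddy in reverse order

### The arm

A 6-joint arm with a two-finger parallel gripper is mounted at the origin on the work surface. World frame = base frame: x ahead of the robot, y to its left, z up, the work surface at z = 0. Lengths are in m, angles in degrees, forces in N, time in s.
With the tool pointing down it reaches from about 0.3 to 0.75 m from the base axis. Payload 8.5 kg.
Tool frame: the origin (TCP) lies between the finger pads; the fingertips stand 14 mm ahead of it and the grasp point (between the pads) lies 5 mm behind it; x points along the fingers, z is the direction in which the jaws open and shut, and the axes are right-handed (so a half turn about x gives the same grasp; the last joint's range is limited). The gripper opens to 85 mm and grips with 20 to 120 N. Pads are 22 mm wide; open, the fingers measure 114 mm over their backs; the gripper's body (76 mm by 85 mm) begins 54 mm behind the grasp point. The pads swing forward as they close: fully open they stand 13 mm farther back than shut.
Start: joints at [-83.325, 21.807, 74.336, -0, 83.858, -12.336], TCP at [0.179, -0.52, 0.245] pointing down, gripper open.
Joint ranges: [-178.18, 178.18], [-50.72, 133.34], [12.68, 142.11], [-81.47, 261.47], [9.98, 163.14], [-165.26, 165.26]. Speed limits (degrees/s): [136.94, 136.94, 180, 180, 180, 180].

### API

Orientations are given as a 3x3 rotation matrix whose columns are the frame's x, y, z axes.
In Python, from rig import env gives the robot as it stands.
- The arm moves only by the shell command python3 -m jog 'ROWS' [FORCE]. ROWS is JSON, a list of rows, each a list of 5 numbers: the opening, from -1 (shut) to 1 (fully open), so that 0 is half open, then the shift along the tool's x, y, z in m, then the turn about the tool's x in rad. In form: [[claw, dx, dy, dz, yaw], ...]. A call has 1 to 20 rows; each row is the pose to reach, as a shift and turn from the pose commanded when the call began, along the tool's axes at that moment; what a row does not reach only later rows make up. A row lasts 1/10 s, in which the tool goes at most 50 mm and 8.59 degrees, less where a joint would pass 70% of its speed; a pose out of reach is approached as far as the arm can. A call with a gripper value outside its range is refused whole. The fingers move at their own pace and stop on an object; FORCE is the grip in N (left out, the last holds). Time passes only in rows, so rows that repeat a pose let the fingers close. It gives the time, the measured TCP pose, the force and the opening at its end, in the units of the state.
- env.observe(): the state, without advancing time (a new reading comes with each control period).
- env.get_image(name): name is "scene" or "top" or "wrist"; returns the picture (420x560x3 uint8, red, green, blue); there is no depth.
- env.camera_model(name): a dict with "fx", "fy", "cx", "cy" (pixels), "origin" and "orientation" of the camera in the world. Camera axes: x right, y up, looking along -z (the intrinsics and any distortion apply to the point x, -y, -z); pixel columns grow to the right and rows downward; lengths in m; the calibration is good to about 2 mm. A picture is of the moment at which its call begins: read the wrist's pose just before it. camera_model takes no time and is no camera call; for the wrist camera it gives the pose at the moment of the call.
- env.close_job(): hands the job in, once; it reports no verdict.
The state is a dict: "time_s": time; "q": joint angles; "qvel": joint speeds; "joint_efforts": joint torques, N m; "position": TCP position; "tool_rot": TCP orientation; "ft_force": force on the tool from outside, world axes, zero at the start; "wrist_torque": the same for the moment, N m; "grip_width": finger opening in m.
Only numpy, scipy, OpenCV 4.12 (cv2) and the standard library are available. Lean on these libraries where they do the work, as an engineer would, in place of code of your own. Each camera call takes 0.05 s, during which the arm holds its last target.

### The job

Move the four containers from the dark bamboo stand into the teal caddy, one to a compartment and in reverse order, because the caddy will be turned round when it is put away: the one at the left end of the stand goes into the compartment at the right end of the caddy, the next one into the compartment next to that, and so on. Set each down standing upright, without tipping or dropping it; the cork mats stay on the stand.

Things in the scene. Friction and masses are not known exactly. Their poses are not given: they have to be found in the camera images.
- stand: fixed low dark-brown bamboo stand of three long slats, 80 x 310 mm, top 20 mm above the shelf surface. Origin: centre of its underside; y along the row, roughly to the robot's left, x across it. Four places at x = 0, y = -114, -38, +38, +114 mm, each with a cork mat and a container on it; which is where varies. It lies about parallel to the caddy; which of the two is nearer the robot varies.
- caddy: fixed low teal plastic caddy, 80 x 308 mm, a small loop handle at each end, four empty open compartments in a row. Origin: centre of its underside; y along the row, roughly to the robot's left, x across it. Compartments 72 x 72 mm inside, centres at x = 0, y = -114, -38, +38, +114 mm; floor 6 mm, tops of the 4 mm walls and partitions 20 mm above the shelf surface.
- tin: closed aluminium tin, round, 52 mm diameter and 52 mm high, with a narrower twist cap (44 mm diameter) that brings it to 66 mm; about 150 g. Origin: centre of its underside, z up.
- tumbler: pale grey ceramic tumbler, open at the top, no handle, 54 mm outer diameter, 76 mm high, 4 mm wall; about 200 g. Origin: centre of its underside, z up.
- box: white plastic square dispenser box, 48 x 48 mm, 72 mm high; about 140 g. Origin: centre of its underside, z up, x and y square to its sides.
- jar: slim amber glass spice jar, 44 mm diameter and 72 mm high, with a cork stopper (30 to 34 mm diameter) that brings it to 90 mm; about 160 g. Origin: centre of its underside, z up.
- tin_mat: round cork mat, 66 mm diameter, fixed on the bamboo stand, 4 mm thick, underside 20 mm above the shelf surface, top at 24 mm. Origin: centre of its underside. It stays behind and marks the place from which the tin came.
- tumbler_mat: hexagonal cork mat, 60 mm across flats, fixed on the bamboo stand, 4 mm thick, underside 20 mm above the shelf surface, top at 24 mm. Origin: centre of its underside. It stays behind and marks the place from which the tumbler came.
- box_mat: square cork mat, 64 x 64 mm, fixed on the bamboo stand, 4 mm thick, underside 20 mm above the shelf surface, top at 24 mm. Origin: centre of its underside. It stays behind and marks the place from which the box came.
- jar_mat: small round cork mat, 54 mm diameter, fixed on the bamboo stand, 4 mm thick, underside 20 mm above the shelf surface, top at 24 mm. Origin: centre of its underside. It stays behind and marks the place from which the jar came.
Mind the look-alikes: they are no part of the job. What is shaped like the tin but blue or red is not meant. Leave any green look-alike of the tumbler alone.

How it is judged (in metres and radians):
At the end, for the whole second after the job is handed in: Each container stands upright (within 7 deg) on the caddy floor (within 4 mm), within 15 mm of its compartment's centre along and across the row, in the compartment that mirrors its starting place (mat at y on the stand: container at -y in the caddy). All released and at rest (((y of tin_mat in the frame of stand between -0.134 and -0.094 m and y of tin in the frame of caddy between 0.099 and 0.129 m) or (y of tin_mat in the frame of stand between -0.058 and -0.018 m and y of tin in the frame of caddy between 0.023 and 0.053 m) or (y of tin_mat in the frame of stand between 0.018 and 0.058 m and y of tin in the frame of caddy between -0.053 and -0.023 m) or (y of tin_mat in the frame of stand between 0.094 and 0.134 m and y of tin in the frame of caddy between -0.129 and -0.099 m)) and x of tin in the frame of caddy between -0.015 and 0.015 m and z of tin in the frame of caddy between 0.002 and 0.01 m and angle between each of tin, tumbler, box, jar's own z axis and vertical below 0.12 rad and linear speed of each of tin, tumbler, box, jar below 0.02 m/s and contact force between each of tin, tumbler, box, jar and the fingers below 0.1 N and ((y of tumbler_mat in the frame of stand between -0.134 and -0.094 m and y of tumbler in the frame of caddy between 0.099 and 0.129 m) or (y of tumbler_mat in the frame of stand between -0.058 and -0.018 m and y of tumbler in the frame of caddy between 0.023 and 0.053 m) or (y of tumbler_mat in the frame of stand between 0.018 and 0.058 m and y of tumbler in the frame of caddy between -0.053 and -0.023 m) or (y of tumbler_mat in the frame of stand between 0.094 and 0.134 m and y of tumbler in the frame of caddy between -0.129 and -0.099 m)) and x of tumbler in the frame of caddy between -0.015 and 0.015 m and z of tumbler in the frame of caddy between 0.002 and 0.01 m and ((y of box_mat in the frame of stand between -0.134 and -0.094 m and y of box in the frame of caddy between 0.099 and 0.129 m) or (y of box_mat in the frame of stand between -0.058 and -0.018 m and y of box in the frame of caddy between 0.023 and 0.053 m) or (y of box_mat in the frame of stand between 0.018 and 0.058 m and y of box in the frame of caddy between -0.053 and -0.023 m) or (y of box_mat in the frame of stand between 0.094 and 0.134 m and y of box in the frame of caddy between -0.129 and -0.099 m)) and x of box in the frame of caddy between -0.015 and 0.015 m and z of box in the frame of caddy between 0.002 and 0.01 m and ((y of jar_mat in the frame of stand between -0.134 and -0.094 m and y of jar in the frame of caddy between 0.099 and 0.129 m) or (y of jar_mat in the frame of stand between -0.058 and -0.018 m and y of jar in the frame of caddy between 0.023 and 0.053 m) or (y of jar_mat in the frame of stand between 0.018 and 0.058 m and y of jar in the frame of caddy between -0.053 and -0.023 m) or (y of jar_mat in the frame of stand between 0.094 and 0.134 m and y of jar in the frame of caddy between -0.129 and -0.099 m)) and x of jar in the frame of caddy between -0.015 and 0.015 m and z of jar in the frame of caddy between 0.002 and 0.01 m); the robot touches nothing.
It fails at once if a container is tipped more than 40 degrees (angle between any of tin, tumbler, box, jar's own z axis and vertical above 0.7 rad).
It fails at once if a container is dropped: it falls free with its underside more than 45 mm above the shelf surface ((height (world z) of tin above 0.045 m and contact force between tin and anything else below 0.001 N and contact force between tin and the fingers below 0.001 N) or (height (world z) of tumbler above 0.045 m and contact force between tumbler and anything else below 0.001 N and contact force between tumbler and the fingers below 0.001 N) or (height (world z) of box above 0.045 m and contact force between box and anything else below 0.001 N and contact force between box and the fingers below 0.001 N) or (height (world z) of jar above 0.045 m and contact force between jar and anything else below 0.001 N and contact force between jar and the fingers below 0.001 N)).
It also fails if it takes over 112 s, if anything falls off the work surface, if the arm or the gripper's body presses on something with over 40 N, if the wrist force passes 120 N, or if a joint passes its speed limit or range.

## Working session

There is one attempt and no reset: what is moved stays moved. The work goes in short steps, Python scripts to look and compute and a shell command to move; the robot and the scene stay as the last step left them, time stands still between calls to the robot, and variables do not carry over. Pictures are saved under pics/ and viewed, and the job is handed in when it is done.

```bash
ls; mkdir -p pics
python3 - <<'E'
from rig import env
import cv2
s=env.observe()
print(s)
for n in("scene","top","wrist"):
    print(n,env.camera_model(n))
    cv2.imwrite(f"pics/{n}0.png",env.get_image(n)[:,:,::-1])
E
```

```text
pics
{'time_s': 0.0, 'q': array([-8.33277757e+01,  2.18427828e+01,  7.43855854e+01,  2.06474150e-03,
        8.38591773e+01, -1.23340207e+01]), 'qvel': array([ 0.0172492 , -0.00430325, -0.00059973, -0.07043407,  0.01477281,
       -0.01673624]), 'joint_efforts': array([-4.47601242e-04, -4.48469782e+01, -2.31279337e+01, -1.95428793e-04,
        4.79485287e-03,  8.98504140e-06]), 'position': array([ 0.17910841, -0.51972623,  0.24469007]), 'tool_rot': array([[-1.41944991e-04,  9.45484374e-01,  3.25667434e-01],
       [ 1.52177039e-03,  3.25667265e-01, -9.45483219e-01],
       [-9.99998832e-01,  3.61384450e-04, -1.48503696e-03]]), 'ft_force': array([ 8.45923300e-02, -3.83050125e-04,  7.09054390e-01]), 'wrist_torque': array([-0.00164957, -0.01709205,  0.00038071]), 'grip_width': 0.08530804553300946}
scene {'fx': 394.4977751260799, 'fy': 394.4977751260799, 'cx': 280.26590313263506, 'cy': 207.22291514608682, 'origin': array([1.00637513, 0.25728179, 0.48178668]), 'orientation': array([[-0.5926632 , -0.53457339,  0.60247956],
       [ 0.80544789, -0.39148042,  0.4449683 ],
       [-0.00200926,  0.74898223,  0.66258704]])}
top {'fx': 539.6381697186665, 'fy': 539.6381697186665, 'cx': 276.0899027626424, 'cy': 208.92841136526494, 'origin': array([ 0.48449674, -0.04652831,  0.99379396]), 'orientation': array([[ 0.01674087,  0.99203989, -0.12480629],
       [-0.99978546,  0.01508592, -0.01419353],
       [-0.01219773,  0.12501712,  0.9920796 ]])}
wrist {'fx': 358.3564833576737, 'fy': 358.3564833576737, 'cx': 273.6443035780127, 'cy': 205.51130625351198, 'origin': array([ 0.24753611, -0.49620439,  0.37286978]), 'orientation': array([[ 3.26173439e-01,  9.06143203e-01,  2.69286805e-01],
       [-9.45309577e-01,  3.12909488e-01,  9.20730972e-02],
       [-8.30985231e-04, -2.84591195e-01,  9.58648612e-01]])}
```

View pics/top0.png

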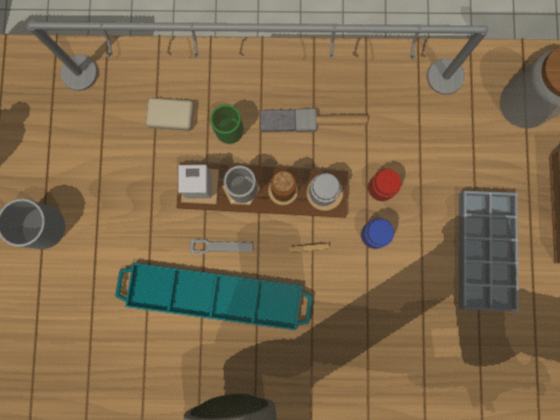

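View pics/scene0.png

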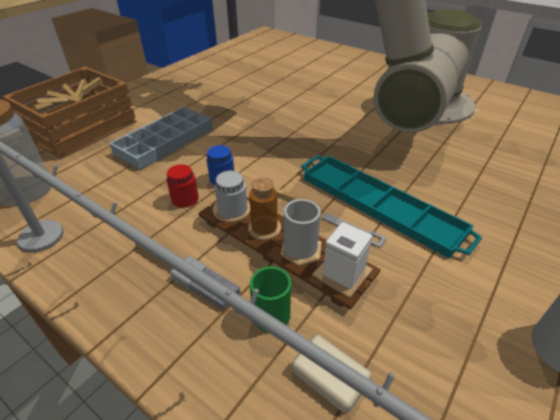

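Top view: left in the picture is the robot's left (+y), and up is away from the robot. On the brown stand, from left to right, are the box (193,180), tumbler (240,184), jar (284,185) and tin (325,190). The teal caddy is the nearer one, around (215,295). The look-alikes off the stand are the red tin (385,184), blue tin (378,233) and green tumbler (228,122). I'll confirm in an enlarged crop.

Run:
```python
import cv2
i=cv2.imread("pics/top0.png")
cv2.imwrite("pics/c1.png",cv2.resize(i[150:230,165:365],None,fx=4,fy=4,interpolation=2))
cv2.imwrite("pics/c2.png",cv2.resize(i[250:340,110:320],None,fx=3.8,fy=3.8,interpolation=2)[:,:800])
i=cv2.imread("pics/scene0.png")
cv2.imwrite("pics/c3.png",cv2.resize(i[150:310,190:390],None,fx=3.75,fy=3.75,interpolation=2))
```

```text
(no output)
```

View pics/c1.png

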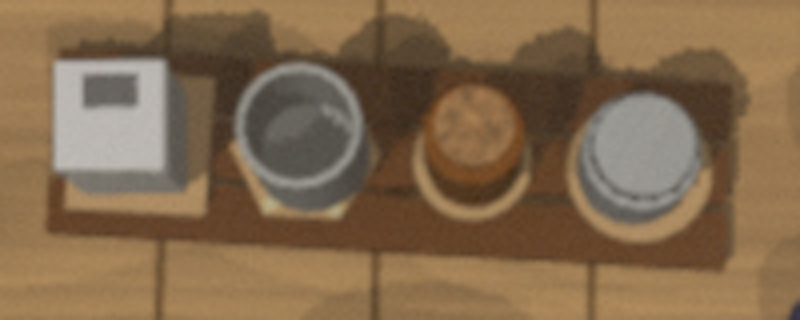

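View pics/c2.png

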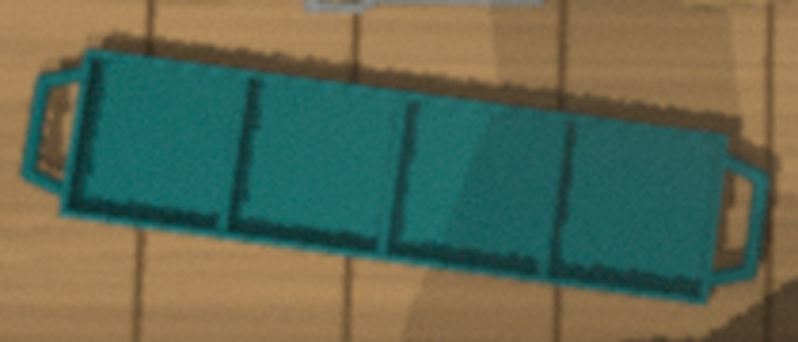

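View pics/c3.png

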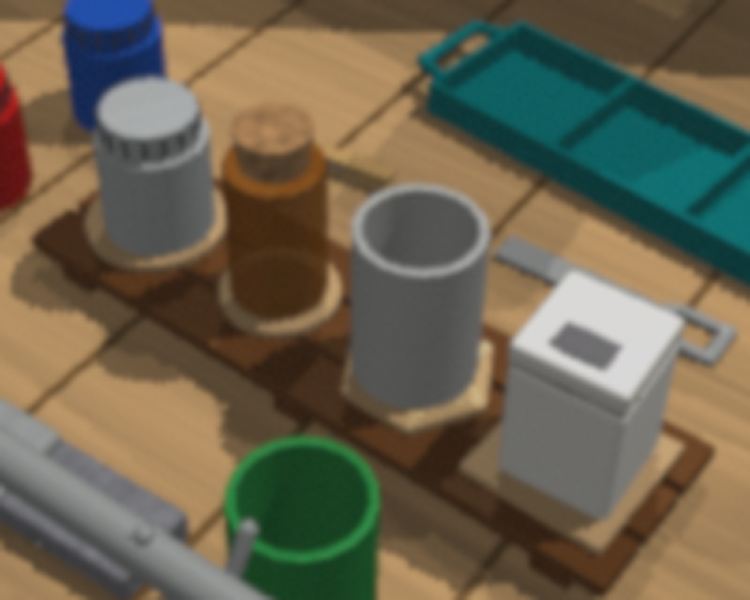

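Box, tumbler, jar and tin on the stand all match their descriptions in colour and shape. The red, blue and green ones are off it. Now I'll measure.

```bash
cat > h.py <<'E'
import numpy as np
from rig import env
def ray(n,u,v,m=None):
    m=m or env.camera_model(n)
    d=np.array([(u-m['cx'])/m['fx'],-(v-m['cy'])/m['fy'],-1.])
    return m['origin'],m['orientation']@d
def pz(n,u,v,z,m=None):
    o,d=ray(n,u,v,m); return o+d*(z-o[2])/d[2]
E
python3 - <<'E'
from h import *
np.set_printoptions(precision=4,suppress=True)
c1=lambda p:((p[0]+.5)/4-.5+165,(p[1]+.5)/4-.5+150)
c2=lambda p:((p[0]+.5)/3.8-.5+110,(p[1]+.5)/3.8-.5+250)
c3=lambda p:((p[0]+.5)/3.75-.5+190,(p[1]+.5)/3.75-.5+150)
Z=dict(box=.096,tumbler=.1,jar=.114,tin=.09)
T=dict(box=(110,115),tumbler=(299,125),jar=(475,125),tin=(645,146))
S=dict(box=(598,338),tumbler=(420,232),jar=(273,130),tin=(150,110))
for k in Z: print(k,pz("top",*c1(T[k]),Z[k])[:2],pz("scene",*c3(S[k]),Z[k])[:2])
def rect(P):
    P=np.array(P)[:,:2]; c=P.mean(0); y=P[0]-P[1]+P[3]-P[2]; print("sides",np.linalg.norm(P[0]-P[1]),np.linalg.norm(P[3]-P[2]),np.linalg.norm(P[0]-P[3]))
    y/=np.linalg.norm(y); print("c",c,"ydir",y,"ang(yaw) deg",np.degrees(np.arctan2(-y[0],y[1])))
    for t in(.114,.038,-.038,-.114): print("  ",t,c+t*y)
rect([pz("top",*c2(p),.02) for p in[(88,50),(728,132),(708,302),(60,214)]])
rect([pz("top",*c1(p),.02) for p in[(57,48),(733,85),(724,270),(47,233)]])
rect([pz("top",*c1(p),.096) for p in[(55,60),(166,58),(166,170),(55,172)]])
for p in [(515,335),(575,272),(684,325),(630,398)]: print(pz("scene",*c3(p),.096))
print("rail",pz("top",250,30,.3), pz("top",250,30,.2))
E
```

```text
box [0.6474 0.1093] [0.6541 0.1124]
tumbler [0.6435 0.0288] [0.6485 0.0313]
jar [ 0.6421 -0.0452] [ 0.6459 -0.0423]
tin [ 0.6384 -0.1173] [ 0.6429 -0.1137]
sides 0.3055796691178623 0.3066713642150297 0.07739727501084764
c [0.4497 0.0766] ydir [0.1118 0.9937] ang(yaw) deg -6.420121721085607
   0.114 [0.4625 0.1899]
   0.038 [0.454  0.1143]
   -0.038 [0.4455 0.0388]
   -0.114 [ 0.437  -0.0367]
sides 0.31127994187328806 0.308385437737956 0.08598797921227365
c [ 0.6429 -0.0061] ydir [0.0405 0.9992] ang(yaw) deg -2.322683573715254
   0.114 [0.6475 0.1078]
   0.038 [0.6444 0.0318]
   -0.038 [ 0.6413 -0.0441]
   -0.114 [ 0.6383 -0.12  ]
sides 0.04720001928716124 0.046889522974443466 0.04812696224346481
c [0.6475 0.1091] ydir [-0.0328  0.9995] ang(yaw) deg 1.8768382438361888
   0.114 [0.6437 0.223 ]
   0.038 [0.6462 0.1471]
   -0.038 [0.6487 0.0711]
   -0.114 [ 0.6512 -0.0049]
[0.6705 0.0876 0.096 ]
[0.6289 0.0887 0.096 ]
[0.6299 0.1344 0.096 ]
[0.6728 0.1353 0.096 ]
rail [0.8153 0.0028 0.3   ] [0.8629 0.0099 0.2   ]
```

```bash
cat >> h.py <<'E'
def plan(x,y,z,yaw):
    """TCP target; yaw=world angle (deg) of tool z"""
    s=env.observe(); R=s['tool_rot']; d=np.array([x,y,z])-s['position']
    a=np.degrees(np.arctan2(R[1,2],R[0,2])); t=(a-yaw+180)%360-180
    print("t %.2f"%s['time_s'],"pos",s['position'].round(4),"yaw %.2f"%a,"grip %.4f"%s['grip_width'],"down",R[:,0].round(4))
    print("shift",(R.T@d).round(4),"turn",round(np.radians(t),4))
E
python3 -c "
from h import *
plan(.645,.0,.24,-2.3)"
```

```text
t 0.15 pos [ 0.1791 -0.5198  0.2448] yaw -70.99 grip 0.0852 down [-1.0e-04  1.1e-03 -1.0e+00]
shift [ 0.0054  0.6098 -0.3397] turn -1.1988
```

```bash
python3 -m jog '[[1,0.005,0.04,-0.02,-0.1],[1,0.005,0.08,-0.045,-0.2],[1,0.005,0.12,-0.067,-0.3],[1,0.005,0.16,-0.09,-0.4],[1,0.005,0.2,-0.111,-0.5],[1,0.005,0.24,-0.134,-0.6],[1,0.005,0.28,-0.156,-0.7],[1,0.005,0.32,-0.178,-0.8],[1,0.005,0.36,-0.2,-0.9],[1,0.005,0.4,-0.223,-1.0],[1,0.005,0.44,-0.245,-1.1],[1,0.005,0.48,-0.267,-1.199],[1,0.005,0.52,-0.29,-1.199],[1,0.005,0.56,-0.312,-1.199],[1,0.005,0.59,-0.329,-1.199],[1,0.005,0.61,-0.34,-1.199],[1,0.005,0.61,-0.34,-1.199],[1,0.005,0.61,-0.34,-1.199],[1,0.005,0.61,-0.34,-1.199]]'
python3 - <<'E'
from h import *
import cv2,pickle
plan(.65,.11,.069-.005,-2.3)
pickle.dump(env.camera_model("wrist"),open("w1.pkl","wb"))
cv2.imwrite("pics/w1.png",cv2.resize(env.get_image("wrist")[:,:,::-1],(784,588)))
E
```

```text
time_s: 2.05
position: [0.6446, -0.0006, 0.2403]
tool_rot: [[-0.0, 0.041, 0.999], [-0.0, 0.999, -0.041], [-1.0, -0.0, -0.0]]
ft_force: [0.4, -0.2, 0.2]
grip_width: 0.0857
t 2.05 pos [ 6.446e-01 -6.000e-04  2.403e-01] yaw -2.34 grip 0.0857 down [-4.e-04 -1.e-04 -1.e+00]
shift [0.1763 0.1108 0.0009] turn -0.0008
```

View pics/w1.png

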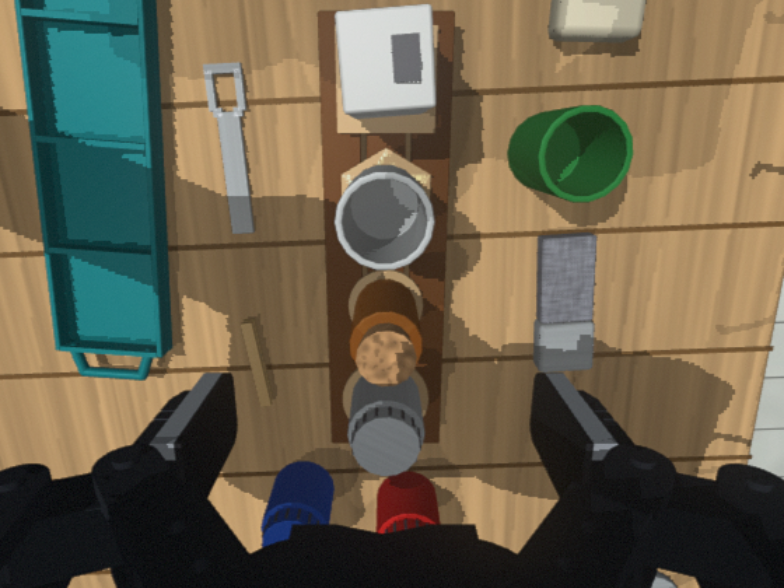

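Wrist view (scale 1.4): box top centre at about (386,61), tumbler rim (384,220), cork (386,357), tin cap (387,439). The green tumbler at (570,150) is well clear of the row.

Run:
```python
from h import *
import pickle
m=pickle.load(open("w1.pkl","rb"))
f=lambda p,z:pz("wrist",(p[0]+.5)/1.4-.5,(p[1]+.5)/1.4-.5,z,m)[:2].round(4)
for n,p,z in[("box",(386,61),.096),("tum",(384,220),.1),("jar",(386,357),.114),("tin",(387,439),.09)]: print(n,f(p,z))
P=[f(p,.096) for p in[(336,15),(430,5),(436,108),(344,115)]];print(P)
print("caddy end corners",f((58,346),.02),f((170,355),.02), "stand end",f((332,441),.02),f((440,442),.02))
print("green",f((586,153),.1),f((586,153),.09))
```

```text
box [0.6503 0.1089]
tum [0.6461 0.0301]
jar [ 0.6443 -0.0435]
tin [ 0.6424 -0.1112]
[array([0.6267, 0.1305]), array([0.6726, 0.133 ]), array([0.675 , 0.0858]), array([0.6277, 0.0843])]
caddy end corners [ 0.3974 -0.0673] [ 0.4802 -0.078 ] stand end [ 0.5972 -0.1573] [ 0.6832 -0.1616]
green [0.7518 0.0605] [0.7557 0.0601]
```

```bash
python3 -m jog '[[1,0,0.04,0.001,-0.04],[1,0.01,0.08,0.001,-0.075],[1,0.03,0.11,0.001,-0.075],[1,0.06,0.11,0.001,-0.075],[1,0.09,0.11,0.001,-0.075],[1,0.12,0.11,0.001,-0.075],[1,0.145,0.11,0.001,-0.075],[1,0.165,0.11,0.001,-0.075],[1,0.176,0.11,0.001,-0.075],[1,0.176,0.11,0.001,-0.075],[1,0.176,0.11,0.001,-0.075]]'
python3 -c "
from h import *
plan(.650,.109,.064,2)"
```

```text
time_s: 3.2
position: [0.651, 0.1097, 0.0654]
tool_rot: [[0.002, -0.035, 0.999], [-0.0, 0.999, 0.035], [-1.0, -0.0, 0.002]]
ft_force: [-0.2, 0.4, -0.9]
grip_width: 0.0854
t 3.20 pos [0.651  0.1097 0.0654] yaw 1.98 grip 0.0854 down [ 0.0015 -0.     -1.    ]
shift [ 0.0014 -0.0007 -0.001 ] turn -0.0004
```

```bash
python3 -m jog '[[-1,0.001,0,0,0],[-1,0.001,0,0,0],[-1,0.001,0,0,0],[-1,0.001,0,0,0],[-1,0.001,0,0,0],[-1,0.001,0,0,0],[-1,0.001,0,0,0],[-1,0.001,0,0,0],[-1,0.001,0,0,0],[-1,0.001,0,0,0]]' 50
```

```text
time_s: 4.2
position: [0.6508, 0.1101, 0.0642]
tool_rot: [[0.001, -0.035, 0.999], [-0.0, 0.999, 0.035], [-1.0, -0.0, 0.001]]
ft_force: [-1.5, 0.2, 4.7]
grip_width: 0.0474
```

```bash
python3 -m jog '[[-1,-0.01,0,0,0],[-1,-0.03,0,0,0],[-1,-0.06,0,0,0],[-1,-0.09,0,0,0],[-1,-0.115,0,0,0],[-1,-0.125,0,0,0],[-1,-0.125,0,0,0],[-1,-0.125,0,0,0]]'
python3 -c "
from h import *
plan(.437,-.037,.19,-6.4)"
```

```text
time_s: 5.0
position: [0.65, 0.1101, 0.1868]
tool_rot: [[-0.002, -0.035, 0.999], [0.0, 0.999, 0.035], [-1.0, 0.0, -0.002]]
ft_force: [-0.4, -0.7, -1.6]
grip_width: 0.0474
t 5.00 pos [0.65   0.1101 0.1868] yaw 2.01 grip 0.0474 down [-2.5e-03  1.0e-04 -1.0e+00]
shift [-0.0026 -0.1395 -0.218 ] turn 0.1467
```

```bash
python3 -m jog '[[-1,-0.003,-0.006,-0.01,0.01],[-1,-0.003,-0.019,-0.03,0.04],[-1,-0.003,-0.038,-0.06,0.07],[-1,-0.003,-0.058,-0.09,0.1],[-1,-0.003,-0.077,-0.12,0.13],[-1,-0.003,-0.096,-0.15,0.147],[-1,-0.003,-0.115,-0.18,0.147],[-1,-0.003,-0.13,-0.203,0.147],[-1,-0.003,-0.137,-0.214,0.147],[-1,-0.003,-0.139,-0.218,0.147],[-1,-0.003,-0.139,-0.218,0.147],[-1,-0.003,-0.139,-0.218,0.147],[-1,-0.003,-0.139,-0.218,0.147]]'
python3 - <<'E'
from h import *
import cv2,pickle
plan(.437,-.037,.064-.018+.01,-6.4)
pickle.dump(env.camera_model("wrist"),open("w2.pkl","wb"))
cv2.imwrite("pics/w2.png",cv2.resize(env.get_image("wrist")[:,:,::-1],(784,588)))
E
```

```text
time_s: 6.3
position: [0.4381, -0.0361, 0.1911]
tool_rot: [[-0.0, 0.111, 0.994], [0.0, 0.994, -0.111], [-1.0, 0.0, -0.0]]
ft_force: [0.1, -1.1, -2.2]
grip_width: 0.0479
t 6.30 pos [ 0.4381 -0.0361  0.1911] yaw -6.37 grip 0.0479 down [-0.e+00  1.e-04 -1.e+00]
shift [ 0.1351 -0.001  -0.001 ] turn 0.0006
```

View pics/w2.png

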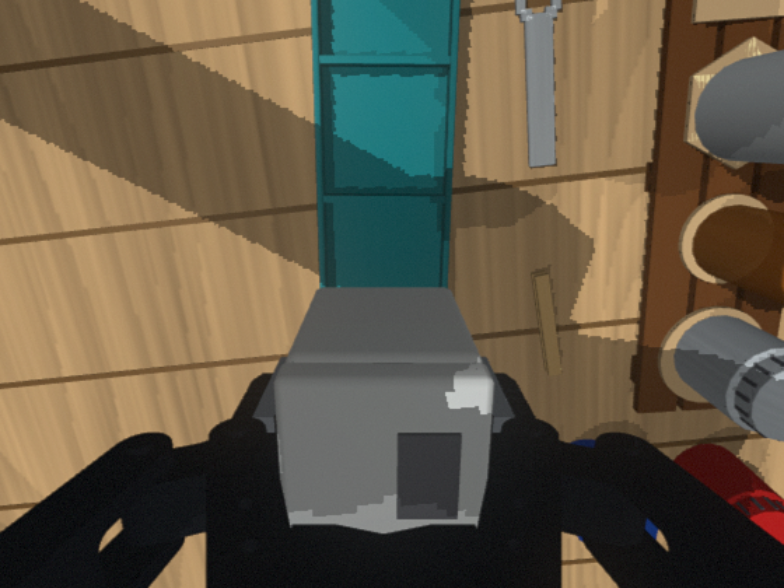

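Box is held upright; the caddy partitions appear at rows 61 and 194, with outer walls at columns of about 317/456 and 321/451.

Run:
```python
from h import *
import pickle
m=pickle.load(open("w2.pkl","rb"))
f=lambda p,z:pz("wrist",(p[0]+.5)/1.4-.5,(p[1]+.5)/1.4-.5,z,m)[:2]
A=f((316,61),.02);B=f((456,61),.02);C=f((320,194),.02);D=f((452,194),.02)
print(A,B,C,D,np.linalg.norm(B-A),np.linalg.norm(D-C))
a=(A+B)/2;c=(C+D)/2;y=(a-c)/np.linalg.norm(a-c);print("y0",a,"y-76",c,np.linalg.norm(a-c),y)
print(c-.038*y, a-.114*np.array([.1118,.9937]))
```

```text
[0.41391191 0.08068588] [0.49022403 0.07220604] [0.40555328 0.00908484] [0.4828781  0.00049095] 0.07678181384423671 0.07780091861583326
y0 [0.45206797 0.07644596] y-76 [0.44421569 0.00478789] 0.07208700715413223 [0.1089278  0.99404966]
[ 0.44007644 -0.032986  ] [ 0.43932277 -0.03683584]
```

```bash
python3 -m jog '[[-1,0.03,0,0,0],[-1,0.06,0,0,0],[-1,0.09,0,0,0],[-1,0.115,0,0,0],[-1,0.13,0,0,0],[-1,0.138,0,0,0],[-1,0.141,0,0,0],[-1,0.143,0,0,0],[-1,0.144,0,0,0],[-1,0.145,0,0,0],[-1,0.145,0,0,0]]'
```

```text
time_s: 7.45
position: [0.4377, -0.0365, 0.0466]
tool_rot: [[0.001, 0.112, 0.994], [-0.0, 0.994, -0.112], [-1.0, -0.0, 0.001]]
ft_force: [0.1, -0.3, -1.6]
grip_width: 0.0475
```

```bash
python3 -m jog '[[-1,0.001,0,0,0],[-1,0.0015,0,0,0],[-1,0.0015,0,0,0]]'; python3 -m jog '[[0.2,0,0,0,0],[0.4,0,0,0,0],[0.6,0,0,0,0],[0.8,0,0,0,0],[1,0,0,0,0],[1,0,0,0,0],[1,0,0,0,0],[1,-0.02,0,0,0],[1,-0.06,0,0,0],[1,-0.1,0,0,0],[1,-0.13,0,0,0],[1,-0.145,0,0,0],[1,-0.145,0,0,0]]'
python3 - <<'E'
from h import *
import cv2
plan(.646,.030,.19,-2.3)
cv2.imwrite("pics/w3.png",env.get_image("wrist")[:,:,::-1])
E
```

```text
time_s: 7.75
position: [0.4377, -0.0366, 0.0461]
tool_rot: [[0.001, 0.112, 0.994], [-0.001, 0.994, -0.112], [-1.0, -0.0, 0.001]]
ft_force: [-3.9, 1.2, 17.5]
grip_width: 0.0479
time_s: 9.05
position: [0.4382, -0.0367, 0.1915]
tool_rot: [[0.004, 0.112, 0.994], [-0.001, 0.994, -0.112], [-1.0, -0.001, 0.004]]
ft_force: [0.4, -0.3, -0.4]
grip_width: 0.0855
t 9.05 pos [ 0.4382 -0.0367  0.1915] yaw -6.41 grip 0.0855 down [ 0.0041 -0.0015 -1.    ]
shift [0.0023 0.0895 0.199 ] turn -0.0718
```

View pics/w3.png

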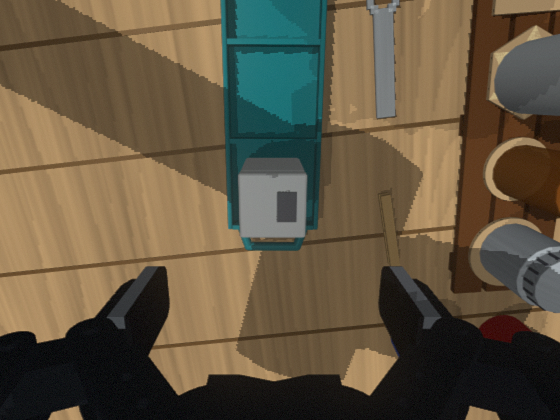

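The box stands square in the right-end compartment, top centre at (273,205). Next, the tumbler.

```bash
python3 -m jog '[[1,0,0.018,0.04,-0.03],[1,0,0.036,0.08,-0.06],[1,0,0.054,0.12,-0.072],[1,0,0.072,0.16,-0.072],[1,0,0.0895,0.199,-0.072],[1,0,0.0895,0.199,-0.072],[1,0,0.0895,0.199,-0.072],[1,0.03,0.0895,0.199,-0.072],[1,0.06,0.0895,0.199,-0.072],[1,0.09,0.0895,0.199,-0.072],[1,0.11,0.0895,0.199,-0.072],[1,0.12,0.0895,0.199,-0.072],[1,0.1245,0.0895,0.199,-0.072],[1,0.1245,0.0895,0.199,-0.072],[1,0.1245,0.0895,0.199,-0.072]]'
python3 -c "
from h import *
plan(.646,.030,.067,-2.3)"
```

```text
time_s: 10.6
position: [0.6456, 0.0301, 0.0665]
tool_rot: [[0.002, 0.04, 0.999], [-0.0, 0.999, -0.04], [-1.0, -0.0, 0.002]]
ft_force: [-0.0, 0.5, 0.3]
grip_width: 0.085
t 10.60 pos [0.6456 0.0301 0.0665] yaw -2.30 grip 0.0850 down [ 1.8e-03 -3.0e-04 -1.0e+00]
shift [-0.0005 -0.0001  0.0004] turn 0.0001
```

```bash
python3 -m jog '[[-1,0,0,0,0],[-1,0,0,0,0],[-1,0,0,0,0],[-1,0,0,0,0],[-1,0,0,0,0],[-1,0,0,0,0],[-1,0,0,0,0],[-1,0,0,0,0],[-1,0,0,0,0],[-1,0,0,0,0]]' 50
python3 -m jog '[[-1,-0.01,0,0,0],[-1,-0.03,0,0,0],[-1,-0.06,0,0,0],[-1,-0.09,0,0,0],[-1,-0.115,0,0,0],[-1,-0.125,0,0,0],[-1,-0.125,0,0,0],[-1,-0.125,0,0,0]]'
python3 -c "
from h import *
plan(.4465,.039,.19,-6.4)"
```

```text
time_s: 11.6
position: [0.6457, 0.0302, 0.0663]
tool_rot: [[0.002, 0.04, 0.999], [-0.0, 0.999, -0.04], [-1.0, -0.0, 0.002]]
ft_force: [-0.4, 0.9, 6.4]
grip_width: 0.0534
time_s: 12.4
position: [0.6447, 0.0303, 0.1889]
tool_rot: [[-0.002, 0.04, 0.999], [0.0, 0.999, -0.04], [-1.0, 0.0, -0.002]]
ft_force: [-0.6, 0.4, -2.8]
grip_width: 0.0534
t 12.40 pos [0.6447 0.0303 0.1889] yaw -2.29 grip 0.0534 down [-2.5e-03  4.0e-04 -1.0e+00]
shift [-0.0006  0.0008 -0.1984] turn 0.0717
```

```bash
python3 -m jog '[[-1,0,0,-0.015,0.01],[-1,0,0,-0.045,0.03],[-1,0,0,-0.085,0.05],[-1,0,0,-0.125,0.072],[-1,0,0,-0.165,0.072],[-1,0,0.001,-0.188,0.072],[-1,0,0.001,-0.198,0.072],[-1,0,0.001,-0.198,0.072],[-1,0,0.001,-0.198,0.072],[-1,0.03,0.001,-0.198,0.072],[-1,0.06,0.001,-0.198,0.072],[-1,0.09,0.001,-0.198,0.072],[-1,0.115,0.001,-0.198,0.072],[-1,0.13,0.001,-0.198,0.072],[-1,0.136,0.001,-0.198,0.072],[-1,0.138,0.001,-0.198,0.072],[-1,0.138,0.001,-0.198,0.072]]'
python3 -c "
from h import *
plan(.4465,.039,.0483,-6.4)"
```

```text
time_s: 14.1
position: [0.4482, 0.039, 0.0525]
tool_rot: [[0.001, 0.112, 0.994], [-0.0, 0.994, -0.112], [-1.0, -0.0, 0.001]]
ft_force: [-0.5, 0.5, -2.2]
grip_width: 0.0535
t 14.10 pos [0.4482 0.039  0.0525] yaw -6.42 grip 0.0535 down [ 8.e-04 -1.e-04 -1.e+00]
shift [ 0.0042 -0.0002 -0.0017] turn -0.0004
```

```bash
python3 -m jog '[[-1,0.002,0,-0.001,0],[-1,0.003,0,-0.001,0],[-1,0.004,0,-0.001,0],[-1,0.0045,0,-0.001,0],[-1,0.0045,0,-0.001,0]]'
```

```text
time_s: 14.6
position: [0.4467, 0.0392, 0.0483]
tool_rot: [[0.001, 0.112, 0.994], [-0.0, 0.994, -0.112], [-1.0, -0.0, 0.001]]
ft_force: [-1.3, 0.1, 4.3]
grip_width: 0.0535
```

```bash
python3 -m jog '[[0.2,0,0,0,0],[0.4,0,0,0,0],[0.6,0,0,0,0],[0.8,0,0,0,0],[1,0,0,0,0],[1,0,0,0,0],[1,0,0,0,0],[1,-0.02,0,0,0],[1,-0.06,0,0,0],[1,-0.1,0,0,0],[1,-0.13,0,0,0],[1,-0.145,0,0,0],[1,-0.145,0,0,0]]'
python3 - <<'E'
from h import *
import cv2
plan(.644,-.044,.19,-2.3)
cv2.imwrite("pics/w4.png",env.get_image("wrist")[:,:,::-1])
E
```

```text
time_s: 15.9
position: [0.4472, 0.0391, 0.1946]
tool_rot: [[0.004, 0.112, 0.994], [-0.001, 0.994, -0.112], [-1.0, -0.0, 0.004]]
ft_force: [-0.2, 0.2, 0.4]
grip_width: 0.0854
t 15.90 pos [0.4472 0.0391 0.1946] yaw -6.41 grip 0.0854 down [ 4.2e-03 -7.0e-04 -1.0e+00]
shift [ 0.0055 -0.0606  0.2049] turn -0.0718
```

View pics/w4.png

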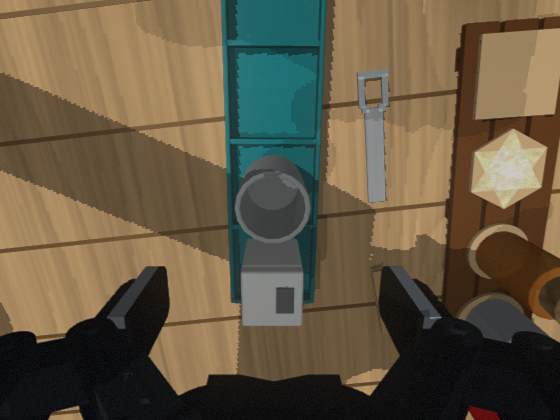

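The tumbler stands in the compartment next to the box, rim at (273,207). Next, the jar.

```bash
python3 -m jog '[[1,0,-0.012,0.04,-0.03],[1,0,-0.024,0.08,-0.06],[1,0,-0.036,0.12,-0.072],[1,0,-0.048,0.16,-0.072],[1,0,-0.0606,0.205,-0.072],[1,0,-0.0606,0.205,-0.072],[1,0,-0.0606,0.205,-0.072],[1,0,-0.0606,0.205,-0.072],[1,0.03,-0.0606,0.205,-0.072],[1,0.06,-0.0606,0.205,-0.072],[1,0.09,-0.0606,0.205,-0.072],[1,0.115,-0.0606,0.205,-0.072],[1,0.125,-0.0606,0.205,-0.072],[1,0.1295,-0.0606,0.205,-0.072],[1,0.1295,-0.0606,0.205,-0.072],[1,0.1295,-0.0606,0.205,-0.072]]'
python3 -c "
from h import *
plan(.644,-.044,.065,-2.3)"
```

```text
time_s: 17.55
position: [0.6439, -0.0439, 0.0648]
tool_rot: [[0.002, 0.04, 0.999], [-0.001, 0.999, -0.04], [-1.0, -0.0, 0.002]]
ft_force: [0.1, -0.3, -0.4]
grip_width: 0.0857
t 17.55 pos [ 0.6439 -0.0439  0.0648] yaw -2.28 grip 0.0857 down [ 2.2e-03 -6.0e-04 -1.0e+00]
shift [-0.0002 -0.0001  0.0001] turn 0.0003
```

```bash
python3 -m jog '[[-1,0,0,0,0],[-1,0,0,0,0],[-1,0,0,0,0],[-1,0,0,0,0],[-1,0,0,0,0],[-1,0,0,0,0],[-1,0,0,0,0],[-1,0,0,0,0],[-1,0,0,0,0],[-1,0,0,0,0],[-1,0,0,0,0]]' 50
python3 -m jog '[[-1,-0.01,0,0,0],[-1,-0.03,0,0,0],[-1,-0.06,0,0,0],[-1,-0.09,0,0,0],[-1,-0.12,0,0,0],[-1,-0.135,0,0,0],[-1,-0.135,0,0,0],[-1,-0.135,0,0,0]]'
python3 -c "
from h import *
plan(.455,.1145,.2,-6.4)"
```

```text
time_s: 18.65
position: [0.6437, -0.044, 0.064]
tool_rot: [[0.001, 0.04, 0.999], [-0.0, 0.999, -0.04], [-1.0, -0.0, 0.001]]
ft_force: [-0.1, -0.6, 5.7]
grip_width: 0.0426
time_s: 19.45
position: [0.643, -0.0438, 0.1975]
tool_rot: [[-0.001, 0.04, 0.999], [0.0, 0.999, -0.04], [-1.0, 0.0, -0.001]]
ft_force: [-0.2, 0.0, -2.5]
grip_width: 0.043
t 19.45 pos [ 0.643  -0.0438  0.1975] yaw -2.29 grip 0.0430 down [-1.3e-03  3.0e-04 -1.0e+00]
shift [-0.0022  0.1507 -0.1942] turn 0.0717
```

```bash
python3 -m jog '[[-1,0,0.01,-0.013,0.01],[-1,0,0.03,-0.039,0.03],[-1,0,0.055,-0.071,0.05],[-1,0,0.08,-0.103,0.072],[-1,0,0.105,-0.135,0.072],[-1,0,0.13,-0.168,0.072],[-1,0,0.145,-0.187,0.072],[-1,0,0.151,-0.194,0.072],[-1,0,0.151,-0.194,0.072],[-1,0,0.151,-0.194,0.072],[-1,0.03,0.151,-0.194,0.072],[-1,0.06,0.151,-0.194,0.072],[-1,0.09,0.151,-0.194,0.072],[-1,0.12,0.151,-0.194,0.072],[-1,0.137,0.151,-0.194,0.072],[-1,0.145,0.151,-0.194,0.072],[-1,0.147,0.151,-0.194,0.072],[-1,0.147,0.151,-0.194,0.072]]'
python3 -c "
from h import *
plan(.455,.1145,.046,-6.4)"
```

```text
time_s: 21.25
position: [0.4563, 0.1144, 0.0516]
tool_rot: [[0.001, 0.112, 0.994], [-0.0, 0.994, -0.112], [-1.0, 0.0, 0.001]]
ft_force: [0.4, 0.2, -1.4]
grip_width: 0.0427
t 21.25 pos [0.4563 0.1144 0.0516] yaw -6.45 grip 0.0427 down [ 7.e-04 -0.e+00 -1.e+00]
shift [ 0.0056 -0.0001 -0.0013] turn -0.0008
```

```bash
python3 -m jog '[[-1,0.002,0,-0.001,0],[-1,0.004,0,-0.001,0],[-1,0.005,0,-0.001,0],[-1,0.0055,0,-0.001,0],[-1,0.0055,0,-0.001,0]]'
```

```text
time_s: 21.75
position: [0.4547, 0.1149, 0.046]
tool_rot: [[0.0, 0.112, 0.994], [0.0, 0.994, -0.112], [-1.0, 0.0, 0.0]]
ft_force: [0.3, -0.6, -0.8]
grip_width: 0.0427
```

```bash
python3 -m jog '[[-1,0.0005,0,0,0],[-1,0.001,0,0,0],[-1,0.001,0,0,0]]'
```

```text
time_s: 22.05
position: [0.4548, 0.1149, 0.0459]
tool_rot: [[0.001, 0.112, 0.994], [-0.0, 0.994, -0.112], [-1.0, 0.0, 0.001]]
ft_force: [-2.8, -0.7, 13.2]
grip_width: 0.0429
```

Jar is on the floor (13 N). Release it, then the tin.

```bash
python3 -m jog '[[0.2,0,0,0,0],[0.4,0,0,0,0],[0.6,0,0,0,0],[0.8,0,0,0,0],[1,0,0,0,0],[1,0,0,0,0],[1,0,0,0,0],[1,-0.02,0,0,0],[1,-0.06,0,0,0],[1,-0.1,0,0,0],[1,-0.13,0,0,0],[1,-0.145,0,0,0],[1,-0.145,0,0,0]]'
python3 - <<'E'
from h import *
import cv2
plan(.641,-.115,.057,-2.3)
cv2.imwrite("pics/w5.png",env.get_image("wrist")[:,:,::-1])
E
```

```text
time_s: 23.35
position: [0.4553, 0.1149, 0.1916]
tool_rot: [[0.004, 0.112, 0.994], [-0.0, 0.994, -0.112], [-1.0, 0.0, 0.004]]
ft_force: [0.9, -0.1, 0.4]
grip_width: 0.0856
t 23.35 pos [0.4553 0.1149 0.1916] yaw -6.41 grip 0.0856 down [ 0.0043 -0.     -1.    ]
shift [ 0.1354 -0.2078  0.2096] turn -0.0717
```

View pics/w5.png

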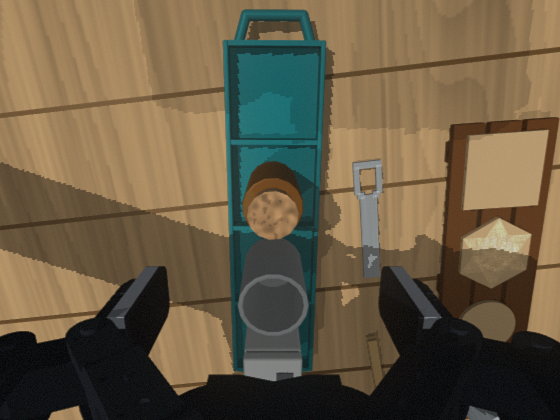

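The jar stands in the third compartment, cork at (273,214). The left-end compartment is still empty. Now the tin.

```bash
python3 -m jog '[[1,0,-0.035,0.035,-0.03],[1,0,-0.07,0.07,-0.06],[1,0,-0.104,0.105,-0.072],[1,0,-0.139,0.14,-0.072],[1,0,-0.173,0.175,-0.072],[1,0,-0.2,0.202,-0.072],[1,0,-0.208,0.2096,-0.072],[1,0,-0.208,0.2096,-0.072],[1,0,-0.208,0.2096,-0.072],[1,0.03,-0.208,0.2096,-0.072],[1,0.06,-0.208,0.2096,-0.072],[1,0.06,-0.208,0.2096,-0.072],[1,0.06,-0.208,0.2096,-0.072]]'
python3 - <<'E'
from h import *
import cv2
plan(.641,-.115,.057,-2.3)
cv2.imwrite("pics/w6.png",env.get_image("wrist")[:,:,::-1])
E
```

```text
time_s: 24.7
position: [0.6395, -0.1142, 0.1307]
tool_rot: [[0.0, 0.039, 0.999], [0.0, 0.999, -0.039], [-1.0, 0.0, -0.0]]
ft_force: [0.9, 0.2, 0.7]
grip_width: 0.085
t 24.70 pos [ 0.6395 -0.1142  0.1307] yaw -2.22 grip 0.0850 down [ 0.e+00  1.e-04 -1.e+00]
shift [ 0.0737 -0.0007  0.0015] turn 0.0013
```

View pics/w6.png

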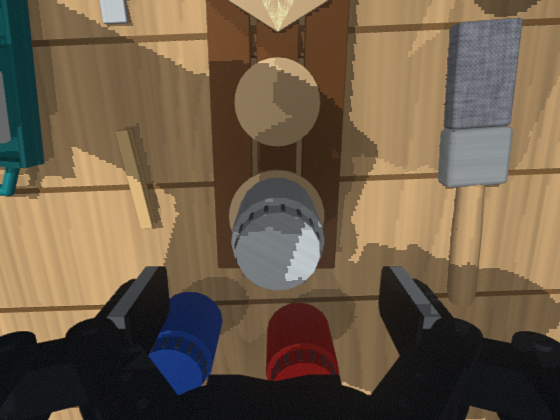

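Run:
```python
from h import *
print("red",pz("top",385,183,.066),"blue",pz("top",378,233,.066))
print("tin",pz("wrist",278,248,.09))
```

```text
red [ 0.64954185 -0.22190567  0.066     ] blue [ 0.56217102 -0.20916585  0.066     ]
tin [ 0.64221093 -0.11537314  0.09      ]
```

```bash
python3 -m jog '[[1,0.03,-0.001,0.002,0],[1,0.055,-0.001,0.002,0],[1,0.068,-0.001,0.002,0],[1,0.0735,-0.001,0.002,0],[1,0.0735,-0.001,0.002,0],[1,0.0735,-0.001,0.002,0],[-1,0.0735,-0.001,0.002,0],[-1,0.0735,-0.001,0.002,0],[-1,0.0735,-0.001,0.002,0],[-1,0.0735,-0.001,0.002,0],[-1,0.0735,-0.001,0.002,0],[-1,0.0735,-0.001,0.002,0],[-1,0.0735,-0.001,0.002,0],[-1,0.0735,-0.001,0.002,0],[-1,0.0735,-0.001,0.002,0],[-1,0.0735,-0.001,0.002,0]]' 50
```

```text
time_s: 26.35
position: [0.6418, -0.1164, 0.0573]
tool_rot: [[0.001, 0.04, 0.999], [-0.0, 0.999, -0.04], [-1.0, -0.0, 0.001]]
ft_force: [-1.4, 0.9, 5.9]
grip_width: 0.0504
```

```bash
python3 -m jog '[[-1,-0.01,0,0,0],[-1,-0.03,0,0,0],[-1,-0.06,0,0,0],[-1,-0.09,0,0,0],[-1,-0.12,0,0,0],[-1,-0.135,0,0,0],[-1,-0.135,0,0,0],[-1,-0.135,0,0,0]]'
python3 -c "
from h import *
plan(.4635,.190,.19,-6.4)"
```

```text
time_s: 27.15
position: [0.6413, -0.1162, 0.1907]
tool_rot: [[-0.001, 0.04, 0.999], [0.0, 0.999, -0.04], [-1.0, 0.0, -0.001]]
ft_force: [-0.1, 0.6, -2.6]
grip_width: 0.0507
t 27.15 pos [ 0.6413 -0.1162  0.1907] yaw -2.29 grip 0.0507 down [-9.e-04  4.e-04 -1.e+00]
shift [ 0.001   0.2989 -0.1899] turn 0.0717
```

```bash
python3 -m jog '[[-1,0,0.012,-0.008,0.01],[-1,0,0.036,-0.023,0.03],[-1,0,0.07,-0.045,0.05],[-1,0,0.105,-0.067,0.072],[-1,0,0.14,-0.089,0.072],[-1,0,0.175,-0.111,0.072],[-1,0,0.21,-0.133,0.072],[-1,0,0.245,-0.156,0.072],[-1,0,0.275,-0.175,0.072],[-1,0,0.293,-0.186,0.072],[-1,0,0.299,-0.19,0.072],[-1,0,0.299,-0.19,0.072],[-1,0,0.299,-0.19,0.072],[-1,0.03,0.299,-0.19,0.072],[-1,0.06,0.299,-0.19,0.072],[-1,0.09,0.299,-0.19,0.072],[-1,0.12,0.299,-0.19,0.072],[-1,0.138,0.299,-0.19,0.072],[-1,0.146,0.299,-0.19,0.072],[-1,0.146,0.299,-0.19,0.072]]'
python3 -c "
from h import *
plan(.4635,.190,.0393,-6.4)"
```

```text
time_s: 29.15
position: [0.464, 0.1892, 0.0446]
tool_rot: [[-0.002, 0.113, 0.994], [-0.0, 0.994, -0.113], [-1.0, -0.0, -0.002]]
ft_force: [0.5, 0.7, -1.5]
grip_width: 0.0503
t 29.15 pos [0.464  0.1892 0.0446] yaw -6.49 grip 0.0503 down [-1.6e-03 -3.0e-04 -1.0e+00]
shift [ 0.0053  0.0007 -0.0005] turn -0.0015
```

```bash
python3 -m jog '[[-1,0.002,0,0,0],[-1,0.004,0,0,0],[-1,0.005,0,0,0],[-1,0.0055,0,0,0],[-1,0.006,0,0,0],[-1,0.006,0,0,0]]'
```

```text
time_s: 29.75
position: [0.4638, 0.19, 0.0394]
tool_rot: [[0.0, 0.112, 0.994], [0.0, 0.994, -0.112], [-1.0, 0.0, 0.0]]
ft_force: [0.4, 0.4, -2.7]
grip_width: 0.0506
```

```bash
python3 -m jog '[[-1,0.0005,0,0,0],[-1,0.001,0,0,0],[-1,0.001,0,0,0]]'
```

```text
time_s: 30.05
position: [0.4638, 0.1901, 0.0393]
tool_rot: [[0.001, 0.112, 0.994], [0.0, 0.994, -0.112], [-1.0, 0.0, 0.001]]
ft_force: [-3.3, -0.8, 9.3]
grip_width: 0.0505
```

Tin is down (9 N). Release it, rise, and back away toward the robot's right for a final look.

```bash
python3 -m jog '[[0.2,0,0,0,0],[0.4,0,0,0,0],[0.6,0,0,0,0],[0.8,0,0,0,0],[1,0,0,0,0],[1,0,0,0,0],[1,0,0,0,0],[1,-0.02,0,0,0],[1,-0.06,0,0,0],[1,-0.1,0,0,0],[1,-0.15,0,0,0],[1,-0.19,0,0,0],[1,-0.2,0,0,0],[1,-0.2,0,0,0]]'
python3 -m jog '[[1,0,-0.05,0,0],[1,0,-0.1,0,0],[1,0,-0.15,0,0],[1,0,-0.2,0,0],[1,0,-0.25,0,0],[1,0,-0.3,0,0],[1,0,-0.35,0,0],[1,0,-0.4,0,0],[1,0,-0.43,0,0],[1,0,-0.44,0,0],[1,0,-0.44,0,0],[1,0,-0.44,0,0]]'
python3 - <<'E'
from h import *
import cv2
i=env.get_image("top")[:,:,::-1]; cv2.imwrite("pics/t9.png",i)
cv2.imwrite("pics/t9c.png",cv2.resize(i[250:340,110:320],None,fx=3.8,fy=3.8,interpolation=2))
i=env.get_image("scene")[:,:,::-1]; cv2.imwrite("pics/s9.png",i)
print(env.observe()['position'],env.observe()['time_s'])
E
```

```text
time_s: 31.45
position: [0.464, 0.1901, 0.2394]
tool_rot: [[0.003, 0.112, 0.994], [0.0, 0.994, -0.112], [-1.0, 0.001, 0.003]]
ft_force: [0.1, 0.0, -0.4]
grip_width: 0.0855
time_s: 32.65
position: [0.4145, -0.2459, 0.2375]
tool_rot: [[-0.001, 0.111, 0.994], [0.002, 0.994, -0.111], [-1.0, 0.002, -0.001]]
ft_force: [-0.2, -0.9, 0.1]
grip_width: 0.0852
[ 0.4147227  -0.24573035  0.23806993] 32.75
```

View pics/t9.png

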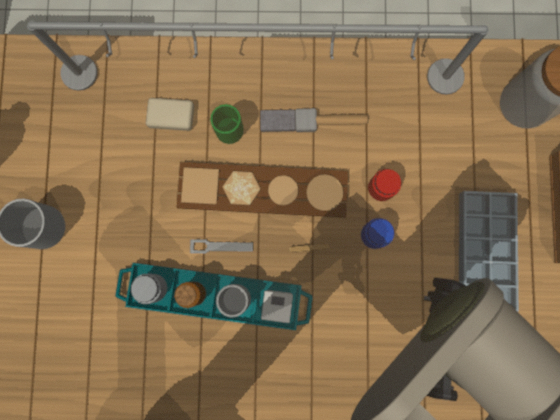

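View pics/t9c.png

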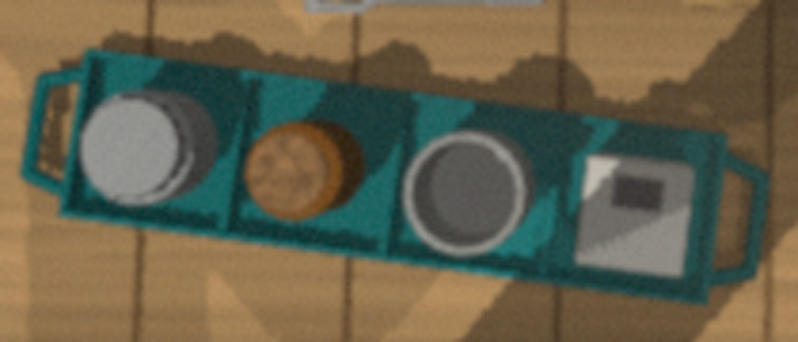

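View pics/s9.png

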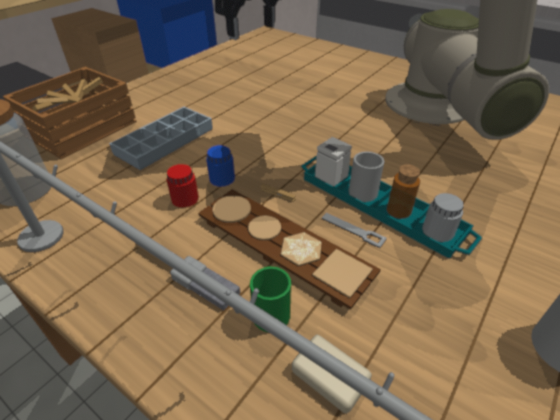

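The crop shows, left to right, the tin cap (132,148), cork (286,172), tumbler rim (466,193) and box top (636,217), all upright, each in its own compartment. The mats and look-alikes are where they were. I'll check the offsets in numbers.

Run:
```python
from h import *
c2=lambda p:((p[0]+.5)/3.8-.5+110,(p[1]+.5)/3.8-.5+250)
c=np.array([.4505,.0766]);y=np.array([.1118,.9937]);x=np.array([.9937,-.1118])
for n,p,z in[("tin",(132,148),.072),("jar",(286,172),.096),("tumbler",(466,193),.082),("box",(634,217),.078)]:
    d=pz("top",*c2(p),z)[:2]-c; print(n,"x %.4f y %.4f"%(d@x,d@y))
```

```text
tin x -0.0020 y 0.1116
jar x -0.0023 y 0.0375
tumbler x -0.0019 y -0.0400
box x -0.0028 y -0.1145
```

All are within about 3 mm of centre.

```bash
python3 -c "
from rig import env
print(env.close_job())"
```

```text
the job is handed in; nothing more can be done
None
```

I moved all four containers into the teal caddy in reverse order and handed the job in at about 33 s of the 112 s allowed. From the robot's left, the stand held box, tumbler, jar, tin; the caddy now holds tin, jar, tumbler, box. No verdict was reported.

In the last top and scene pictures, all four stand upright and released. I measured each within about 3 mm of its compartment's centre along and across the row. The four mats and the red, blue and green look-alikes have not moved, and the arm is clear of everything.

I did not measure the heights above the caddy floor directly. I lowered each container to the computed floor height until the wrist felt contact (4 to 18 N) before opening the gripper. Early readings disagreed by a few mm between cameras for the container positions on the stand. They also disagreed by a few degrees for the box's angle, but no check failed.

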